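# Dig the hinge out of the parts bin and pack the rest away

### The arm

A 6-joint arm with a two-finger parallel gripper is mounted at the origin on the work surface. World frame = base frame: x ahead of the robot, y to its left, z up, the work surface at z = 0. Lengths are in m, angles in degrees, forces in N, time in s.
With the tool pointing down it reaches from about 0.375 to 0.9 m from the base axis. Payload 3.1 kg.
Tool frame: the origin (TCP) lies at the very end of the fingers, on their centre line; the grasp point (between the pads) lies bot.hold_point_z behind it (bot.hold_point_z is the distance from the TCP to the grasp point, in m); z points along the fingers, y is the line along which they close (so a half turn about z gives the same grasp; the last joint's range is limited). The gripper opens to 87 mm and grips with 3 to 60 N. Pads are 19 mm wide; open, the fingers measure 117 mm over their backs; the gripper's body (75 mm by 190 mm) begins 51 mm behind the grasp point.
Start: joints at [57.725, 30.224, 82.088, -0, 67.689, -10.227], TCP at [0.235, 0.579, 0.223] pointing down, gripper open.
Joint ranges: [-176.69, 176.69], [-43.24, 126.21], [12.49, 139.97], [-82, 262], [0, 151.66], [-163.58, 163.58]. Speed limits (degrees/s): [159.86, 159.86, 180, 180, 180, 180].

### API

Orientations are given as a 3x3 rotation matrix whose columns are the frame's x, y, z axes.
In Python, from rig import bot gives the robot as it stands.
- The arm moves only by the tool apply_moves, never from a script. Its argument "plan" is one flat list of numbers, 4 for each row, row after row: the shift along the world's x, y, z normalised to -1 to 1, where 1 is 0.05 m, then the turn about the world's z normalised to -1 to 1, where 1 is 10 degrees. A call has 1 to 12 rows; each row shifts and turns the commanded pose from where the row before left it; what a row does not reach is not made up. A row lasts 1/8 s, in which the tool goes at most 62.5 mm and 10.7 degrees, less where a joint would pass 70% of its speed; a pose out of reach is approached as far as the arm can. A call with a number of a shift or a turn outside -1 to 1 is refused whole. A call with a gripper value outside its range is refused whole. "grip" is the closure, from -1 (fully open) to 1 (shut), so that 0 is half open, set as the call begins (left out, the last holds). The fingers move at their own pace and stop on an object; the grip force is fixed at half the most. Time passes only in rows, so rows that do not move let the fingers close. It gives the time, the measured TCP pose, the force, the opening and the grip force at its end, in the units of the state.
- bot.read_state(): the state, without advancing time (a new reading comes with each control period).
- bot.capture(name): name is "scene" or "top" or "wrist"; returns (picture, depth): 384x512x3 uint8, red, green, blue; 384x512 float32, m along the optical axis (not along the pixel's ray), 0 where there is no reading.
- bot.camera_info(name): a dict with "vertical_fov" (degrees; the focal length in pixels is half the picture's height over the tangent of half this angle, whatever the lens; pixels are square), "cx", "cy" (the principal point, pixels), "rvec" (rotation vector, rad) and "tvec" (3), from world to camera coordinates, as OpenCV has them; the wrist camera has in their place "mount" (4x4, takes a point from camera to tool coordinates, whose origin is the TCP and whose axes are the flange's). Camera axes: x right, y down, z forward; pixel columns grow to the right and rows downward; lengths in m; the calibration is good to about 2 mm. A picture is of the moment at which its call begins: read the wrist's pose just before it. camera_info takes no time and is no camera call.
- bot.hand_in(): hands the job in; it is judged then, once.
Trained networks look in the newest picture that a camera, given by its name, has taken for a name from the list of things; names that differ only in an ending like _2 or _b are one class to them, and where a whole thing is asked for, a point or a joint stands for the part that bears it (a point fixed in the world has none). Each returns a list of dicts, best first, with "p" (0 to 1); they miss things now and then, are a little off and sometimes report something else, mostly with a low value. They report only what shows in the picture. A call takes as long as a camera call. They do not tell look-alikes from the thing itself.
- bot.outline_of(camera, target): "mask" (384x512 bool, what is visible of it) and "xy" ([column, row] as shares, 0 to 1, of the picture: columns of its width, rows of its height, amid what is visible of it).
- bot.pinpoint(camera, target): "xy" ([column, row] as shares, 0 to 1, of the picture: columns of its width, rows of its height: a listed point, or the origin of a listed thing).
The state is a dict: "time_s": time; "joint_positions": joint angles; "qvel": joint speeds; "tau": joint torques, N m; "position": TCP position; "tcp_rot": TCP orientation; "force": force on the tool from outside, world axes, zero at the start; "moment": the same for the moment, N m; "opening": opening from 0.0 (shut) to 1.0 (fully open); "grasp_force": force on a finger pad.
Only numpy, scipy, OpenCV 4.12 (cv2) and the standard library are available. Lean on these libraries where they do the work, as an engineer would, in place of code of your own. Each camera call takes 0.05 s, during which the arm holds its last target. There are 200 camera calls.

### The job

Dig out the steel hinge that is buried at the bottom of the red parts bin: first take every wooden block and tin out of the bin and pack them in the wooden box in a single layer, and only when all of them are in the box lift out the hinge and lay it flat on the black rubber mat, wholly on the mat. Shut the box's lid fully down on its rim, and leave the other things on the bench where they are.

Things in the scene. Friction and masses are not known exactly. Their poses are not given: they have to be found in the camera images.
- bin: red plastic open bin, fixed to the bench, outside 230 x 230 mm, 60 mm high, walls and floor 5 mm thick; origin at the centre of its underside, z up, sides along its x and y
- box: plain wooden box, fixed to the bench, outside 170 mm (its x) x 226 mm (its y), 46 mm high, walls and floor 6 mm thick (inside 158 x 214 mm, 40 mm deep); origin at the centre of its underside, z up. Its lid is hinged along the upper edge of its +x side, which faces the left side of the bench as the robot sees it (world +y, within 0.25 rad). Room for six blocks or tins side by side (two along x, three along y), not for two on top of each other
- lid (a joint): angle of the box's lid, rad: 0 = shut flat on the rim, 1.57 = upright, 2.1 = leaning back at its stop. It starts open, leaning back, and stays where it is left (friction about 0.26 N m, so a few newtons at its edge move it either way); the lid is a flat board 170 x 226 x 8 mm, 0.2 kg
- lid_hinge (a point): middle of the lid's hinge line, at the box's +x side, 46.5 mm above the bench; the hinge line runs along the box's y. Its frame swings with the lid
- lid_edge (a point): middle of the lid's free edge, on its outer (when shut: upper) face, 170 mm from the hinge line
- mat: black rubber mat fixed to the bench, 200 mm (its x) x 120 mm (its y), 4 mm thick; origin at the centre of its underside
- hinge: folded-shut steel door hinge, 120 mm long (its x), 50 mm wide (its y, the round knuckle barrel along the +y edge), 11 mm thick, about 300 g; origin at the centre of its underside. At the start it lies flat on the bin floor under the blocks
- hinge_end1 (a point): middle of the hinge's -x end, half way through its thickness
- hinge_end2 (a point): middle of the hinge's +x end, half way through its thickness
- block_a: plain brown wooden block, 56 x 36 x 26 mm (x, y, z of its own frame), 30 g; origin at the centre of its underside (a 56 x 36 face), z up through the 26 mm height. Always there: it starts lying across the hinge
- block_b: plain brown wooden block, 56 x 36 x 26 mm (x, y, z of its own frame), 30 g; origin at the centre of its underside (a 56 x 36 face), z up through the 26 mm height. Always there: it starts lying across the hinge
- block_c: plain brown wooden block, 56 x 36 x 26 mm (x, y, z of its own frame), 30 g; origin at the centre of its underside (a 56 x 36 face), z up through the 26 mm height. Not always there; it starts on the bin floor beside the hinge
- block_d: plain brown wooden block, 56 x 36 x 26 mm (x, y, z of its own frame), 30 g; origin at the centre of its underside (a 56 x 36 face), z up through the 26 mm height. Not always there; it starts on the bin floor beside the hinge
- tin_1: round steel tin, closed, 48 mm diameter, 26 mm high, about 80 g (varies); origin at the centre of its underside, z along its axis. Not always there; it starts on top of block_a
- tin_2: round steel tin, closed, 48 mm diameter, 26 mm high, about 80 g (varies); origin at the centre of its underside, z along its axis. Not always there; it starts on top of block_b
- oil_bottle: bystander, to be left alone: small white oil bottle with a red cap, 44 mm diameter, 120 mm tall
- jar: bystander, to be left alone: glass jar with a steel cap, 60 mm diameter, 85 mm tall
- screwdriver: bystander, to be left alone: black-handled screwdriver, 170 mm long
- spool: bystander, to be left alone: small dark wooden spool, 32 mm diameter, 42 mm tall
- spare_wrench: bystander, to be left alone: steel wrench, 180 mm long
Things that resemble listed ones, but are neither listed nor needed, are in the scene too. Several things have the shape of the mat; the one meant has the colours described above. Leave any purple look-alike of the tin_1 alone.

How it is judged (in metres and radians):
On the way, in this order (a step that is already met when the one before it is completed fails the run):
1. every block and tin that is there has been packed inside the box (x of block_a in the frame of box between -0.081 and 0.081 m and y of block_a in the frame of box between -0.109 and 0.109 m and z of block_a in the frame of box between 0 and 0.05 m and x of block_b in the frame of box between -0.081 and 0.081 m and y of block_b in the frame of box between -0.109 and 0.109 m and z of block_b in the frame of box between 0 and 0.05 m and x of block_c in the frame of box between -0.081 and 0.081 m and y of block_c in the frame of box between -0.109 and 0.109 m and z of block_c in the frame of box between 0 and 0.05 m and x of block_d in the frame of box between -0.081 and 0.081 m and y of block_d in the frame of box between -0.109 and 0.109 m and z of block_d in the frame of box between 0 and 0.05 m and x of tin_1 in the frame of box between -0.081 and 0.081 m and y of tin_1 in the frame of box between -0.109 and 0.109 m and z of tin_1 in the frame of box between 0 and 0.05 m and x of tin_2 in the frame of box between -0.081 and 0.081 m and y of tin_2 in the frame of box between -0.109 and 0.109 m and z of tin_2 in the frame of box between 0 and 0.05 m), for 0.2 s.
2. the hinge has been lifted clear of the bin (z of hinge in the frame of bin above 0.065 m), for 0.1 s.
At the end, for the whole second after the job is handed in: All blocks and tins present lie inside the box, the lid is shut (within 0.04 rad), the hinge lies flat on the mat (within 0.12 rad) with the middles of both its ends over the mat, and everything is at rest (all of step 1 and angle between the z axis of hinge and the z axis of mat, either way round below 0.12 rad and z of hinge in the frame of mat between 0 and 0.02 m and x of hinge_end1 in the frame of mat between -0.1 and 0.1 m and y of hinge_end1 in the frame of mat between -0.06 and 0.06 m and x of hinge_end2 in the frame of mat between -0.1 and 0.1 m and y of hinge_end2 in the frame of mat between -0.06 and 0.06 m and value of joint lid below 0.04 rad and linear speed of each of block_a, block_b, block_c, block_d, tin_1, tin_2, hinge below 0.02 m/s); the robot touches nothing.
It fails at once if the oil bottle is knocked away (moved over 50 mm) (distance of oil_bottle from where it was at the start of the episode above 0.05 m).
It fails at once if the jar is knocked away (moved over 50 mm) (distance of jar from where it was at the start of the episode above 0.05 m).
It fails at once if the screwdriver is knocked away (moved over 50 mm) (distance of screwdriver from where it was at the start of the episode above 0.05 m).
It fails at once if the spool is knocked away (moved over 50 mm) (distance of spool from where it was at the start of the episode above 0.05 m).
It fails at once if the spare wrench is knocked away (moved over 50 mm) (distance of spare_wrench from where it was at the start of the episode above 0.05 m).
Of block_c, block_d, tin_1, tin_2 only 2 to 4 are there at a start; the rules pass over those that are not, and their reading is None.
At some moment in a run one of block_a, block_b may be knocked a few centimetres aside while the robot is not near it.
Once in a run the grip may slacken for a moment while it holds something.
It also fails if it takes over 210 s, if anything falls off the work surface, if the arm or the gripper's body presses on something with over 40 N, if the wrist force passes 120 N, or if a joint passes its speed limit or range.

## Working session

There is one attempt and no reset: what is moved stays moved. The work goes in short steps, Python scripts to look and compute and a tool call to move; the robot and the scene stay as the last step left them, time stands still between calls to the robot, and variables do not carry over. Pictures are saved under pics/ and viewed, at most 14 in all, crops included, and the job is handed in when it is done.

Besides the shell and the picture viewer there is one more tool, called after "Request:" as a command line: name --argument value ..., lists and objects as JSON in quotes. apply_moves: Moves the arm, as the interface text tells. Its arguments: {"type":"object","properties":{"plan":{"type":"array","items":{"type":"number"}},"grip":{"type":"number"}},"required":["plan"]}

```bash
ls; mkdir -p pics; cat > h.py <<'E'
import numpy as np, cv2
from rig import bot
def cam(name):
    st=bot.read_state(); im,d=bot.capture(name); ci=bot.camera_info(name)
    f=im.shape[0]/2/np.tan(np.radians(ci["vertical_fov"])/2)
    if "mount" in ci:
        T=np.eye(4);T[:3,:3]=st["tcp_rot"];T[:3,3]=st["position"];T=T@np.array(ci["mount"])
    else:
        R=cv2.Rodrigues(np.array(ci["rvec"],float))[0];T=np.eye(4);T[:3,:3]=R.T;T[:3,3]=-R.T@np.array(ci["tvec"],float).ravel()
    v,u=np.mgrid[0:im.shape[0],0:im.shape[1]]
    P=np.stack([(u-ci["cx"])/f*d,(v-ci["cy"])/f*d,d],-1)@T[:3,:3].T+T[:3,3]
    P[d==0]=np.nan
    return im,P,T,f,ci
def save(n,im,s=1.5):
    cv2.imwrite("pics/"+n,cv2.resize(im[:,:,::-1],None,fx=s,fy=s))
def rect(P,m):
    p=P[m];p=p[~np.isnan(p[:,0])]
    z=np.median(p[:,2]);r=cv2.minAreaRect(p[:,:2].astype(np.float32)*1000)
    return np.round(p.mean(0),3),round(float(z),3),[np.round(x,1) for x in r]
E
python3 - <<'E'
from h import *
for n in("top","scene"):
    im,P,T,f,ci=cam(n);save(n+"1.png",im);np.savez(n+"1.npz",im=im,P=P)
    print(n,T[:3,3],bot.hold_point_z)
    for t in["bin","box","mat","lid","block_a","tin_1","hinge"]:
        for o in bot.outline_of(n,t):
            if o["p"]>.3: print(t,round(o["p"],2),np.round(np.array(o["xy"])*[512,384]),o["mask"].sum(),rect(P,o["mask"]) if n=="top" else "")
E
```

```text
pics
top [ 0.3984166  -0.05751374  1.54955192] 0.0187
bin 0.78 [331. 204.] 4555 (array([ 0.484, -0.287,  0.013]), 0.006, [array([ 483. , -288.9]), array([248.7, 240.7]), np.float64(79.2)])
bin 0.42 [342. 205.] 164 (array([ 0.475, -0.316,  0.016]), 0.016, [array([ 455.3, -311.4]), array([49.4, 80.7]), np.float64(74.0)])
box 0.59 [140. 181.] 6899 (array([0.55 , 0.324, 0.064]), 0.042, [array([545.6, 305.6]), array([257.1, 227. ]), np.float64(79.1)])
box 0.57 [116. 172.] 2989 (array([0.562, 0.391, 0.131]), 0.133, [array([567.2, 429. ]), array([157.5, 227.4]), np.float64(79.5)])
mat 0.81 [241. 179.] 2218 (array([0.557, 0.02 , 0.004]), 0.004, [array([557.9,  20.2]), array([123.4, 202.4]), np.float64(83.6)])
mat 0.65 [136. 284.] 2387 (array([0.219, 0.348, 0.003]), 0.003, [array([217.6, 348.8]), array([127.4, 205.4]), np.float64(74.7)])
lid 0.97 [118. 172.] 3150 (array([0.562, 0.391, 0.13 ]), 0.133, [array([576.9, 428.4]), array([162.2, 249.5]), np.float64(79.2)])
block_a 0.74 [345. 200.] 209 (array([ 0.511, -0.322,  0.041]), 0.041, [array([ 511. , -325.6]), array([63.4, 35.9]), np.float64(7
[... 197 characters left out ...]
66]), 0.068, [array([ 435.2, -310.6]), array([45.5, 56.7]), np.float64(4.0)])
tin_1 0.6 [392. 229.] 189 (array([ 0.406, -0.47 ,  0.025]), 0.026, [array([ 405.8, -471. ]), array([46.8, 45.7]), np.float64(44.3)])
hinge 0.49 [342. 207.] 143 (array([ 0.477, -0.317,  0.016]), 0.016, [array([ 476.4, -316.4]), array([47.4, 32.8]), np.float64(75.2)])
scene [ 1.07119363 -1.05762031  1.00253898] 0.0187
bin 0.6 [216. 247.] 5206 
box 0.61 [322. 141.] 5263 
box 0.43 [369. 177.] 476 
mat 0.95 [289. 203.] 1447 
lid 0.62 [335. 117.] 2766 
block_a 0.75 [198. 253.] 173 
block_a 0.67 [216. 262.] 342 
block_a 0.5 [220. 230.] 275 
tin_1 0.69 [157. 288.] 280 
tin_1 0.57 [195. 242.] 266 
hinge 0.77 [207. 263.] 244
```

View pics/top1.png

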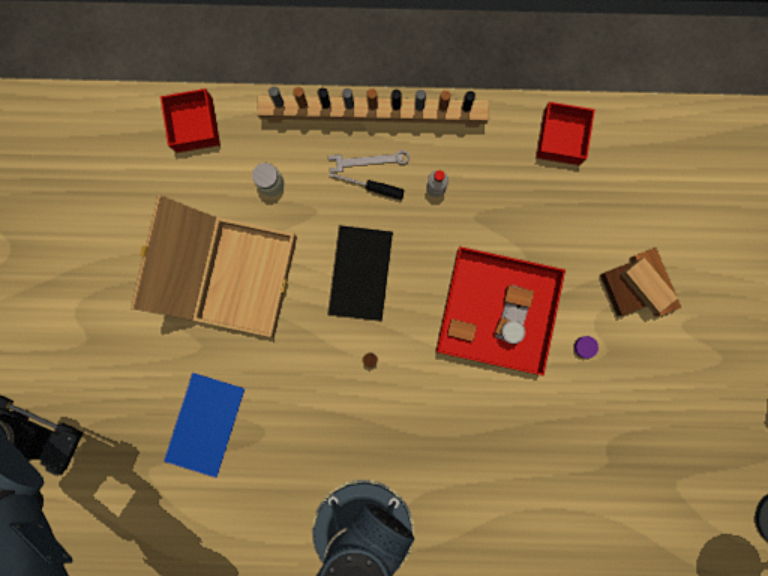

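```bash
python3 - <<'E'
import numpy as np,cv2
d=np.load("top1.npz");im=d["im"]
save=lambda n,c,s:cv2.imwrite("pics/"+n,cv2.resize(c[:,:,::-1],None,fx=s,fy=s,interpolation=cv2.INTER_CUBIC))
save("crop1.png",im[155:260,270:410],5.5)
E
```

```text
(no output)
```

View pics/crop1.png

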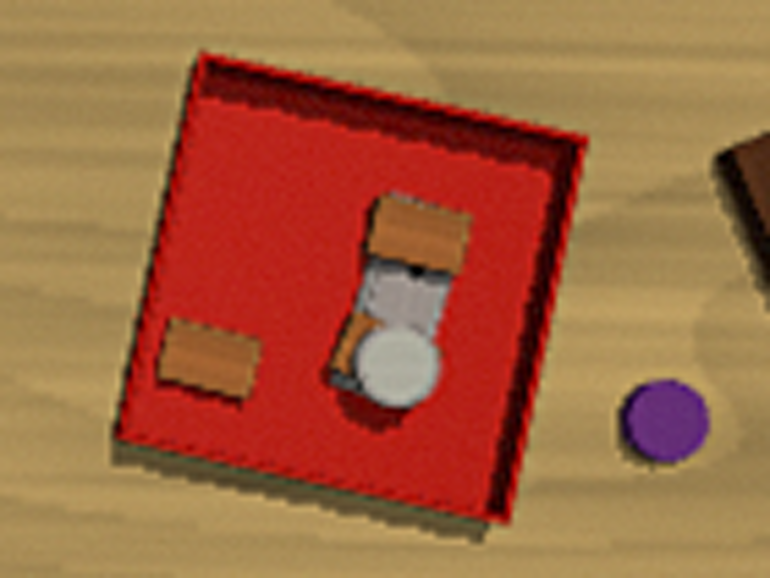

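The bin at crop (350,290) holds a steel tin on a block at (395,365), a second block across the hinge at (420,235) and a third block at (208,358). The purple tin at (665,420) is outside the bin and is a look-alike, so I'll leave it. The mat is the black one at top view (241,179), and the blue one at (136,284) is a decoy.

```bash
python3 - <<'E'
from h import *
d=np.load("top1.npz");P=d["P"];im=d["im"].astype(int)
v,u=np.mgrid[0:384,0:512]
reg=(P[...,1]>.12)&(P[...,1]<.42)&(P[...,0]>.4)&(P[...,0]<.7)
m=reg&(P[...,2]>.040)&(P[...,2]<.052)
print("rim",rect(P,m))
m=reg&(P[...,2]>.003)&(P[...,2]<.012)&(P[...,0]>.45)
print("n",m.sum(),rect(P,reg&(abs(P[...,2]-.006)<.003)&(abs(P[...,1]-.28)<.09)&(abs(P[...,0]-.54)<.09)))
m=(P[...,2]>.052)&(P[...,2]<.066)&(abs(P[...,1]+.29)<.16)&(abs(P[...,0]-.483)<.16)
print("binrim",rect(P,m))
s=bot.read_state();print(np.round(s["position"],4),np.round(s["tcp_rot"],3),s["opening"],s["force"])
print(bot.camera_info("wrist"))
E
```

```text
rim (array([0.542, 0.281, 0.046]), 0.046, [array([539.4, 269.1]), array([182.5, 226.3]), np.float64(79.0)])
n 2447 (array([0.538, 0.273, 0.006]), 0.006, [array([540.7, 278.4]), array([178.8, 177.3]), np.float64(1.1)])
binrim (array([ 0.478, -0.288,  0.059]), 0.059, [array([ 479.1, -282.4]), array([231.2, 230.2]), np.float64(79.0)])
[0.2346 0.5793 0.2226] [[-0.927  0.375  0.   ]
 [ 0.375  0.927  0.   ]
 [-0.     0.    -1.   ]] 1.0039036937507022 [ 0.09007047 -0.24682897  0.58441602]
{'vertical_fov': 60.456912383657446, 'cx': 257.52164764114167, 'cy': 189.05658673909383, 'mount': array([[-1.95833507e-04, -9.59750716e-01, -2.80853208e-01,
         7.63031943e-02],
       [ 9.99999222e-01,  1.58134897e-04, -1.23766945e-03,
        -1.06157512e-04],
       [ 1.23226683e-03, -2.80853232e-01,  9.59749938e-01,
        -1.62351387e-01],
       [ 0.00000000e+00,  0.00000000e+00,  0.00000000e+00,
         1.00000000e+00]])}
```

Request:
apply_moves --plan '[0.4,-0.6,1,-0.5,0.8,-0.9,0.5,-0.5,0.8,-0.9,0,-0.5,0.8,-0.9,0,-0.5,0.8,-0.9,0,-0.5,0.8,-0.9,0,-0.5,0.5,-0.9,0,-0.5,0,-0.9,0,-0.5,0,-0.9,0,-0.5,0,-0.9,0,-0.5,0,-0.9,0,-0.5,0,-0.9,0,-0.5]' --grip -1

```text
time_s: 2.3
position: [0.4778, 0.0547, 0.2968]
tcp_rot: [[-0.136, 0.991, 0.001], [0.991, 0.136, -0.0], [-0.0, 0.001, -1.0]]
force: [-0.0, 1.0, -0.0]
opening: 0.997
grasp_force: 0.0
```

Request:
apply_moves --plan '[0,-0.9,0,-0.5,0,-0.9,0,-0.5,0,-0.9,0,-0.5,0,-0.9,-0.5,-0.5,0,-0.9,-0.5,-0.5,0,-0.9,-0.5,-0.5,0,-0.5,0,0,0,-0.2,0,0,0,0,0,0,0,0,0,0]'

```text
time_s: 3.55
position: [0.4779, -0.2477, 0.2219]
tcp_rot: [[0.374, 0.927, 0.0], [0.927, -0.374, 0.0], [0.0, 0.0, -1.0]]
force: [0.2, -0.2, -0.3]
opening: 0.997
grasp_force: 0.0
```

```bash
cat > look.py <<'E'
import sys
from h import *
n=sys.argv[1]
im,P,T,f,ci=cam("wrist"); np.savez(n+".npz",im=im,P=P)
if len(sys.argv)>2: save(n+".png",im)
for t in["block_a","tin_1","hinge"]:
    for o in bot.outline_of("wrist",t):
        if o["p"]>.3:
            q=P[o["mask"]];zt=np.nanpercentile(q[:,2],70);m=o["mask"]&(abs(P[...,2]-zt)<.006)
            print(t,round(o["p"],2),np.round(np.array(o["xy"])*[512,384]),m.sum(),rect(P,m))
E
python3 look.py w1 v
```

```text
block_a 0.93 [312. 213.] 1523 (array([ 0.512, -0.322,  0.042]), 0.042, [array([ 511.7, -323.9]), array([56.3, 35.9]), np.float64(78.3)])
block_a 0.89 [204. 142.] 1755 (array([ 0.438, -0.203,  0.031]), 0.031, [array([ 436.9, -204.3]), array([56.1, 36. ]), np.float64(77.0)])
block_a 0.61 [244. 207.] 366 (array([ 0.45 , -0.286,  0.042]), 0.042, [array([ 446.4, -289.4]), array([20.4, 34.6]), np.float64(67.1)])
tin_1 0.81 [242. 235.] 1558 (array([ 0.435, -0.306,  0.069]), 0.069, [array([ 434.6, -307. ]), array([47.5, 47.6]), np.float64(19.2)])
tin_1 0.77 [272. 320.] 128 (array([ 0.414, -0.454,  0.013]), 0.013, [array([ 414.7, -455.3]), array([ 8. , 34.9]), np.float64(65.0)])
hinge 0.94 [274. 218.] 1291 (array([ 0.474, -0.316,  0.016]), 0.016, [array([ 455.6, -312.4]), array([50.1, 80.3]), np.float64(73.9)])
```

View pics/w1.png

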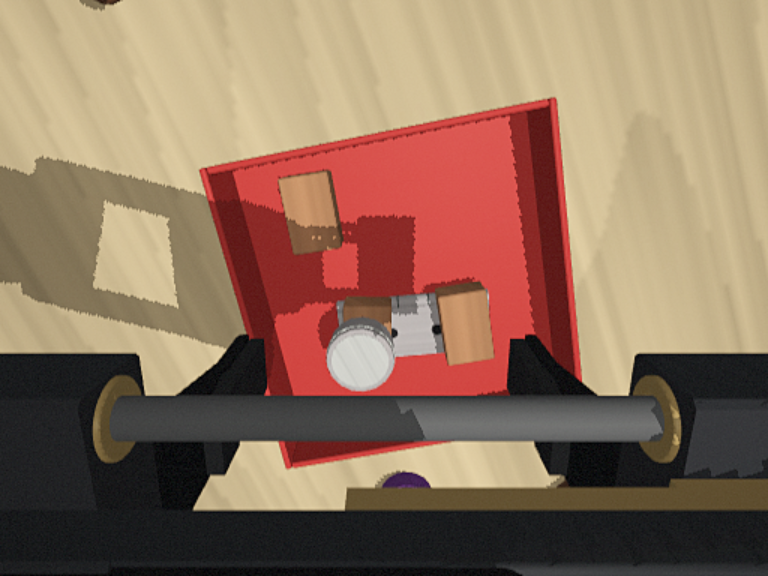

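The view shows the tin at pixel (360,360), the half-hidden block under it at (365,310), another block at (465,325), the loose block at (310,210) and the hinge between at (415,325). I'll take the tin first.

Request:
apply_moves --plan '[-0.43,-0.59,-0.5,0,-0.43,-0.59,-0.5,0,0,0,-0.8,0,0,0,-0.8,0,0,0,-0.6,0,0,0,-0.3,0,0,0,0,0]'

```text
time_s: 4.62
position: [0.4348, -0.3074, 0.046]
tcp_rot: [[0.375, 0.927, -0.001], [0.927, -0.375, 0.001], [0.001, -0.001, -1.0]]
force: [-0.5, 0.1, 1.4]
opening: 0.999
grasp_force: 0.0
```

Request:
apply_moves --plan '[0,0,0,0,0,0,0,0,0,0,0,0,0,0,0,0,0,0,0.5,0,0,0,1,0,0,0,1,0,0,0,1,0]' --grip 0.6

```text
time_s: 5.62
position: [0.4345, -0.3075, 0.223]
tcp_rot: [[0.376, 0.927, -0.0], [0.927, -0.376, 0.0], [0.0, -0.001, -1.0]]
force: [0.2, 0.0, -1.1]
opening: 0.535
grasp_force: 30.0
```

Request:
apply_moves --plan '[0.25,0.95,0,0.1,0.27,0.99,0,0.1,0.27,0.99,0,0.1,0.27,0.99,0,0.1,0.27,0.99,0,0.1,0.27,0.99,0,0.1,0.27,0.99,0,0.1,0.27,0.99,0,0.1,0.27,0.99,0,0.1,0.27,0.99,0,0.1,0.27,0.99,0,0.1,0.34,0.99,0,0]'

```text
time_s: 7.12
position: [0.599, 0.2857, 0.2212]
tcp_rot: [[0.191, 0.982, -0.001], [0.982, -0.191, -0.001], [-0.001, -0.001, -1.0]]
force: [0.5, 0.3, -0.7]
opening: 0.534
grasp_force: 30.0
```

```bash
python3 - <<'E'
from h import *
s=bot.read_state();print(np.round(s["position"],4),s["opening"],s["grasp_force"])
im,P,T,f,ci=cam("wrist");save("w2.png",im);np.savez("w2.npz",P=P,im=im)
m=(abs(P[...,2]-.046)<.005)&(P[...,0]>.4)&(P[...,0]<.68)&(P[...,1]>.15)&(P[...,1]<.38)
print(rect(P,m))
# box-frame extents with angle 79
a=np.radians(79);q=(P[m][:,:2]-[.538,.263])@np.array([[np.cos(a),-np.sin(a)],[np.sin(a),np.cos(a)]])
print(np.percentile(q,[.5,99.5],axis=0))
E
```

```text
[0.599  0.2857 0.2212] 0.5339048940999944 29.99747782945633
(array([0.54 , 0.318, 0.046]), 0.046, [array([539.5, 269.2]), array([167.3, 226.9]), np.float64(79.0)])
[[-0.07613793 -0.11344931]
 [ 0.09006808  0.11237231]]
```

View pics/w2.png

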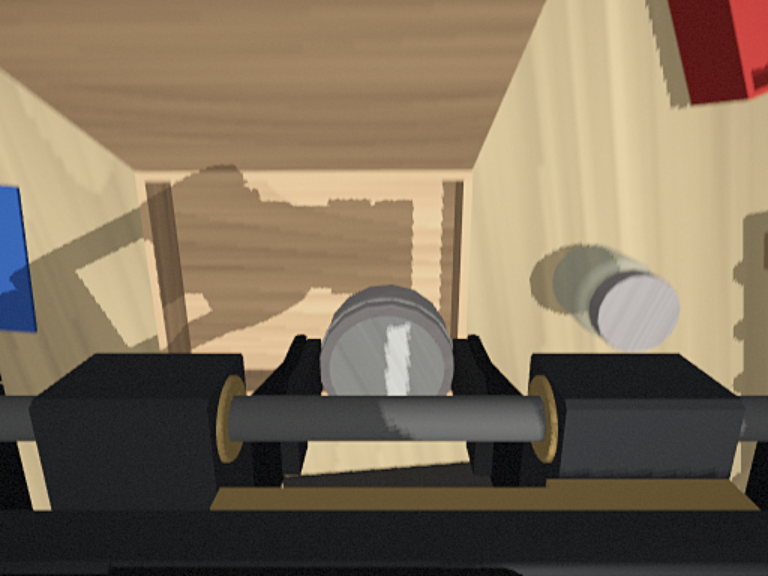

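Tin is held at (385,350), above the far-right part of the box. The lid leans back behind it.

Request:
apply_moves --plan '[0,0.04,-0.9,0,0,0,-0.9,0,0,0,-0.9,0,0,0,-0.9,0,0,0,-0.4,0,0,0,-0.2,0,0,0,0,0]'

```text
time_s: 8.05
position: [0.5966, 0.2866, 0.0159]
tcp_rot: [[0.191, 0.981, -0.005], [0.982, -0.191, -0.0], [-0.001, -0.005, -1.0]]
force: [-10.7, -1.1, 22.2]
opening: 0.543
grasp_force: 30.0
```

Request:
apply_moves --plan '[0,0,0,0,0,0,0,0,0,0,0,0,0,0,0.5,0,0,0,1,0,0,0,1,0,0,0,1,0,-0.2,-0.9,0.7,0,-0.3,-1,0,0,-0.3,-1,0,0,-0.3,-1,0,0,-0.3,-1,0,0]' --grip -0.38

```text
time_s: 9.55
position: [0.529, 0.0395, 0.2213]
tcp_rot: [[0.191, 0.981, 0.0], [0.981, -0.191, -0.0], [-0.0, 0.0, -1.0]]
force: [-0.3, 0.5, -0.6]
opening: 0.692
grasp_force: 0.0
```

Request:
apply_moves --plan '[-0.2,-1,0,0,-0.2,-1,0,0,-0.2,-1,0,0,-0.2,-1,0,0,-0.2,-1,0,0,-0.2,-1,0,0,0,-0.2,0,0,0,0,0,0]' --grip -0.38

```text
time_s: 10.55
position: [0.4692, -0.2692, 0.2211]
tcp_rot: [[0.193, 0.981, -0.0], [0.981, -0.193, 0.001], [0.001, -0.001, -1.0]]
force: [-0.2, 0.6, 0.1]
opening: 0.688
grasp_force: 0.0
```

```bash
python3 look.py w3; python3 -c "
from h import *
s=bot.read_state();print(np.round(s['position'],4),s['opening'],s['time_s'])"
```

```text
block_a 0.98 [235. 202.] 1582 (array([ 0.44 , -0.305,  0.042]), 0.042, [array([ 439.6, -305.7]), array([55.8, 36. ]), np.float64(67.6)])
block_a 0.79 [214. 111.] 1859 (array([ 0.437, -0.203,  0.031]), 0.031, [array([ 436.9, -204.2]), array([56. , 35.9]), np.float64(76.9)])
tin_1 0.68 [243. 311.] 448 (array([ 0.41 , -0.46 ,  0.026]), 0.027, [array([ 410.3, -460. ]), array([19.8, 45.5]), np.float64(75.1)])
hinge 0.61 [270. 200.] 1447 (array([ 0.471, -0.316,  0.016]), 0.016, [array([ 455.5, -312.7]), array([50.6, 81.4]), np.float64(73.8)])
[ 0.4695 -0.2672  0.2214] 0.6905728491677872 10.75
```

```bash
python3 - <<'E'
from h import *
im,P,T,f,ci=cam("top");np.savez("top2.npz",P=P,im=im)
a=im[135:235,115:205];b=im[155:260,270:410]
h=400
c=np.hstack([cv2.resize(x[:,:,::-1],(int(x.shape[1]*h/x.shape[0]*.85),h)) for x in(a,b)])
cv2.imwrite("pics/t2.png",c)
for t in["tin_1","block_a"]:
    for o in bot.outline_of("top",t):
        if o["p"]>.3: print(t,round(o["p"],2),np.round(np.array(o["xy"])*[512,384]),o["mask"].sum(),rect(P,o["mask"]))
E
```

```text
tin_1 0.61 [157. 168.] 180 (array([0.596, 0.282, 0.031]), 0.031, [array([597.2, 284.1]), array([46.7, 44.3]), np.float64(54.7)])
tin_1 0.57 [392. 229.] 189 (array([ 0.407, -0.471,  0.025]), 0.026, [array([ 407.6, -472. ]), array([45.4, 48.2]), np.float64(1.6)])
block_a 0.52 [302. 219.] 109 (array([ 0.44 , -0.185,  0.062]), 0.031, [array([ 431.8, -177.4]), array([28.6, 70.3]), np.float64(49.5)])
```

View pics/t2.png

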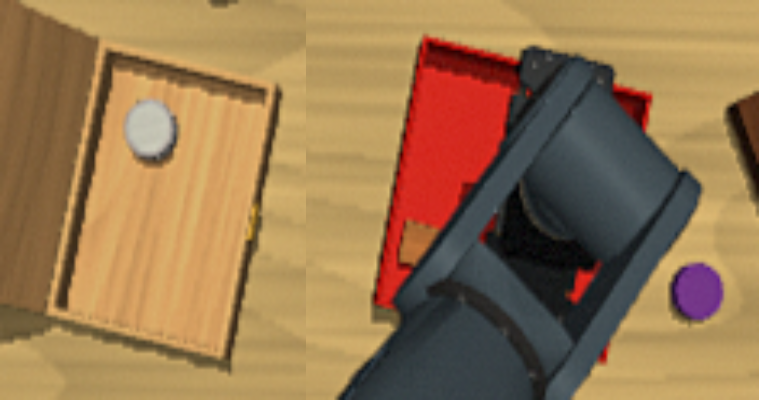

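The tin stands flat in the box, far corner by the hinge side. The arm hides most of the bin. Next is the block that was under the tin.

Request:
apply_moves --plan '[-0.3,-0.38,-0.5,-0.57,-0.3,-0.38,-0.5,-0.57,0,0,-0.9,0,0,0,-0.9,0,0,0,-0.8,0,0,0,-0.4,0,0,0,0,0]'

```text
time_s: 11.78
position: [0.4389, -0.3056, 0.0201]
tcp_rot: [[0.381, 0.925, -0.002], [0.925, -0.381, 0.003], [0.001, -0.003, -1.0]]
force: [0.1, -1.1, 0.2]
opening: 0.691
grasp_force: 0.0
```

Request:
apply_moves --plan '[0,0,0,0,0,0,0,0,0,0,0,0,0,0,0,0,0,0,0.5,0,0,0,1,0,0,0,1,0,0,0,1,0,0,0,0.5,0]' --grip 0.6

```text
time_s: 12.9
position: [0.4401, -0.3076, 0.2247]
tcp_rot: [[0.382, 0.924, 0.003], [0.924, -0.382, -0.004], [-0.002, 0.004, -1.0]]
force: [0.4, 0.5, -0.7]
opening: 0.409
grasp_force: 30.0
```

Request:
apply_moves --plan '[0.1,0.99,0,0.1,0.1,0.99,0,0.1,0.1,0.99,0,0.1,0.1,0.99,0,0.1,0.1,0.99,0,0.1,0.1,0.99,0,0.1,0.1,0.99,0,0.1,0.1,0.99,0,0.1,0.1,0.99,0,0.1,0.1,0.99,0,0.1,0.1,0.99,0,0.1,0,0.99,0,0.05]'

```text
time_s: 14.4
position: [0.4944, 0.2887, 0.2215]
tcp_rot: [[0.19, 0.982, 0.0], [0.982, -0.19, -0.0], [-0.0, 0.0, -1.0]]
force: [1.8, 0.1, -0.4]
opening: 0.417
grasp_force: 30.0
```

Request:
apply_moves --plan '[0,0.44,-0.3,0,0,0,-0.9,0,0,0,-0.9,0,0,0,-0.9,0,0,0,-0.8,0,0,0,-0.3,0,0,0,-0.1,0,0,0,0,0]'

```text
time_s: 15.4
position: [0.4948, 0.3088, 0.0126]
tcp_rot: [[0.19, 0.982, 0.001], [0.982, -0.19, 0.0], [0.0, 0.001, -1.0]]
force: [-0.5, -0.1, -1.2]
opening: 0.412
grasp_force: 30.0
```

Request:
apply_moves --plan '[0,0,0,0,0,0,0,0,0,0,0.3,0,0,0,1,0,0,0,1,0,0,0,1,0,0,-0.9,0.9,0,0,-1,0,0,0,-1,0,0,0,-1,0,0,0,-1,0,0,0,-1,0,0]' --grip -0.2

```text
time_s: 16.9
position: [0.4943, 0.0134, 0.2219]
tcp_rot: [[0.19, 0.982, 0.002], [0.982, -0.19, -0.0], [0.0, 0.002, -1.0]]
force: [1.3, -0.1, -0.3]
opening: 0.599
grasp_force: 0.0
```

Request:
apply_moves --plan '[0,-1,0,0,0,-1,0,0,0,-1,0,0,0,-1,0,0,0,-1,0,0,0,-0.6,0,0,0,0,0,0,0,0,0,0]' --grip -0.38

```text
time_s: 17.9
position: [0.494, -0.264, 0.2211]
tcp_rot: [[0.19, 0.982, -0.0], [0.982, -0.19, 0.001], [0.001, -0.0, -1.0]]
force: [0.4, 0.6, 0.1]
opening: 0.691
grasp_force: 0.0
```

```bash
python3 look.py w4 v; python3 -c "
from h import *
s=bot.read_state();print(np.round(s['position'],4),s['opening'],s['time_s'])"
```

```text
block_a 0.96 [283. 215.] 1529 (array([ 0.512, -0.322,  0.042]), 0.042, [array([ 511.9, -323.9]), array([55.9, 36.1]), np.float64(77.9)])
block_a 0.87 [195. 121.] 1845 (array([ 0.438, -0.203,  0.031]), 0.031, [array([ 436.8, -204.3]), array([56.1, 36.2]), np.float64(76.9)])
tin_1 0.58 [223. 316.] 261 (array([ 0.411, -0.455,  0.025]), 0.026, [array([ 410.6, -456.5]), array([12.9, 41.7]), np.float64(75.7)])
hinge 0.73 [231. 210.] 2752 (array([ 0.455, -0.311,  0.016]), 0.016, [array([ 455.5, -312.2]), array([50.4, 81.1]), np.float64(73.2)])
[ 0.4944 -0.2637  0.2209] 0.6885126861505636 18.1
```

Request:
apply_moves --plan '[0.18,-0.6,-0.5,-0.1,0.18,-0.6,-0.5,0,0,0,-0.9,0,0,0,-0.9,0,0,0,-0.8,0,0,0,-0.4,0,0,0,0,0]'

```text
time_s: 18.98
position: [0.512, -0.324, 0.0197]
tcp_rot: [[0.206, 0.978, -0.002], [0.978, -0.206, 0.002], [0.001, -0.002, -1.0]]
force: [0.0, -0.8, 0.3]
opening: 0.689
grasp_force: 0.0
```

Request:
apply_moves --plan '[0,0,0,0,0,0,0,0,0,0,0,0,0,0,0,0,0,0,0.5,0,0,0,1,0,0,0,1,0,0,0,1,0,0,0,0.5,0]' --grip 0.6

```text
time_s: 20.1
position: [0.5133, -0.3258, 0.2241]
tcp_rot: [[0.207, 0.978, 0.004], [0.978, -0.207, -0.003], [-0.003, 0.004, -1.0]]
force: [-0.0, 0.4, -0.1]
opening: 0.406
grasp_force: 30.0
```

Request:
apply_moves --plan '[0.12,0.98,0,0.1,0.12,0.99,0,0,0.12,0.99,0,0,0.12,0.99,0,0,0.12,0.99,0,0,0.12,0.99,0,0,0.12,0.99,0,0,0.12,0.99,0,0,0.12,0.99,0,0,0.12,0.99,0,0,0.12,0.99,0,0,0,0,0,0]'

```text
time_s: 21.6
position: [0.5781, 0.2223, 0.2205]
tcp_rot: [[0.185, 0.983, 0.0], [0.983, -0.185, 0.001], [0.001, 0.0, -1.0]]
force: [0.4, 0.2, 0.1]
opening: 0.408
grasp_force: 30.0
```

Request:
apply_moves --plan '[0,0,-0.3,0,0,0,-0.9,0,0,0,-0.9,0,0,0,-0.9,0,0,0,-0.8,0,0,0,-0.3,0,0,0,-0.1,0,0,0,0,0]'

```text
time_s: 22.6
position: [0.5789, 0.2179, 0.0118]
tcp_rot: [[0.191, 0.982, 0.001], [0.982, -0.191, -0.0], [0.0, 0.001, -1.0]]
force: [-0.1, -0.6, 0.1]
opening: 0.413
grasp_force: 30.0
```

Request:
apply_moves --plan '[0,0,0,0,0,0,0,0,0,0,0.3,0,0,0,1,0,0,0,1,0,0,0,1,0,-0.3,-0.9,0.9,0,-0.3,-1,0,0,-0.3,-1,0,0,-0.3,-1,0,0,-0.3,-1,0,0,-0.3,-1,0,0]' --grip -0.2

```text
time_s: 24.1
position: [0.4886, -0.0755, 0.2199]
tcp_rot: [[0.19, 0.982, 0.002], [0.982, -0.19, -0.001], [-0.0, 0.002, -1.0]]
force: [-0.1, -1.2, -0.5]
opening: 0.599
grasp_force: 0.0
```

Request:
apply_moves --plan '[-0.3,-1,0,0,-0.2,-1,0,0,0,-1,0,0,0,-0.4,0,0,0,0,0,0,0,0,0,0]' --grip -0.38

```text
time_s: 24.85
position: [0.4637, -0.2422, 0.2187]
tcp_rot: [[0.189, 0.982, -0.001], [0.982, -0.189, 0.001], [0.001, -0.001, -1.0]]
force: [0.0, -0.8, -0.2]
opening: 0.691
grasp_force: 0.0
```

```bash
python3 look.py w5; python3 -c "
from h import *
s=bot.read_state();print(np.round(s['position'],4),s['opening'],s['time_s'])"
```

```text
block_a 0.8 [225. 137.] 1784 (array([ 0.437, -0.203,  0.031]), 0.031, [array([ 437.1, -204.1]), array([55.8, 35.6]), np.float64(76.9)])
tin_1 0.65 [248. 321.] 115 (array([ 0.411, -0.453,  0.009]), 0.009, [array([ 410.1, -454.2]), array([ 8.7, 35.2]), np.float64(81.7)])
hinge 0.56 [271. 222.] 3757 (array([ 0.471, -0.315,  0.016]), 0.016, [array([ 474. , -317.6]), array([ 50.6, 119.5]), np.float64(73.1)])
[ 0.4641 -0.2425  0.2188] 0.6888131734671116 25.05
```

Request:
apply_moves --plan '[-0.27,0.38,-0.5,-0.2,-0.27,0.39,-0.5,0,0,0,-0.9,0,0,0,-0.9,0,0,0,-0.9,0,0,0,-0.4,0,0,0,0,0]'

```text
time_s: 25.92
position: [0.4364, -0.2043, 0.0124]
tcp_rot: [[0.223, 0.975, -0.003], [0.975, -0.223, 0.002], [0.002, -0.003, -1.0]]
force: [0.4, 0.5, 0.9]
opening: 0.695
grasp_force: 0.0
```

Request:
apply_moves --plan '[0,0,0,0,0,0,0,0,0,0,0,0,0,0,0,0,0,0,0.5,0,0,0,1,0,0,0,1,0,0,0,1,0,0,0,0.6,0]' --grip 0.6

```text
time_s: 27.05
position: [0.4375, -0.206, 0.2214]
tcp_rot: [[0.224, 0.975, 0.003], [0.975, -0.224, -0.002], [-0.002, 0.003, -1.0]]
force: [1.5, -0.1, -0.6]
opening: 0.412
grasp_force: 30.0
```

Request:
apply_moves --plan '[0.1,0.98,0,0.2,0.1,0.98,0,0,0.1,0.98,0,0,0.1,0.98,0,0,0.1,0.99,0,0,0.1,0.99,0,0,0.1,0.99,0,0,0.1,0.99,0,0,0.1,0.98,0,0,0,0,-0.3,0,0,0,-0.8,0,0,0,-0.8,0]'

```text
time_s: 28.55
position: [0.4816, 0.2365, 0.1226]
tcp_rot: [[0.19, 0.982, -0.0], [0.982, -0.19, -0.001], [-0.001, 0.0, -1.0]]
force: [0.5, 1.2, -0.9]
opening: 0.412
grasp_force: 30.0
```

Request:
apply_moves --plan '[0,0,-0.8,0,0,0,-0.8,0,0,0,-0.4,0,0,0,-0.2,0,0,0,0,0]'

```text
time_s: 29.18
position: [0.4816, 0.2364, 0.0139]
tcp_rot: [[0.191, 0.982, -0.001], [0.982, -0.191, -0.001], [-0.001, -0.001, -1.0]]
force: [0.5, -0.2, -1.2]
opening: 0.412
grasp_force: 30.0
```

Request:
apply_moves --plan '[0,0,0,0,0,0,0,0,0,0,0.3,0,0,0,1,0,0,0,1,0,0,0,1,0,0,-0.9,0.9,0,0,-1,0,0,0,-1,0,0,0,-1,0,0,0,-1,0,0,0,-1,0,0]' --grip -0.2

```text
time_s: 30.68
position: [0.4818, -0.0582, 0.2241]
tcp_rot: [[0.19, 0.982, 0.001], [0.982, -0.19, -0.0], [-0.0, 0.002, -1.0]]
force: [0.9, -0.1, -0.4]
opening: 0.601
grasp_force: 0.0
```

Request:
apply_moves --plan '[0,-1,0,0,0,-1,0,0,0,-1,0,0,0,-1,0,0,0,0,0,0,0,0,0,0]' --grip -0.8

```text
time_s: 31.42
position: [0.4815, -0.2561, 0.2233]
tcp_rot: [[0.19, 0.982, -0.0], [0.982, -0.19, 0.001], [0.001, -0.0, -1.0]]
force: [0.0, 0.7, -0.2]
opening: 0.902
grasp_force: 0.0
```

```bash
python3 look.py w6; python3 - <<'E'
from h import *
s=bot.read_state();print(np.round(s['position'],4),s['opening'],s['time_s'])
im,P,T,f,ci=cam("top")
a=im[135:235,115:205];b=im[155:260,270:410];h=400
cv2.imwrite("pics/t3.png",np.hstack([cv2.resize(x[:,:,::-1],(int(x.shape[1]*h/x.shape[0]*.85),h)) for x in(a,b)]))
print([(round(o["p"],2),rect(P,o["mask"])) for t in("block_a","tin_1") for o in bot.outline_of("top",t)])
E
```

```text
tin_1 0.83 [233. 317.] 208 (array([ 0.411, -0.454,  0.023]), 0.024, [array([ 410.2, -455.3]), array([11.8, 40.6]), np.float64(77.3)])
hinge 0.95 [260. 213.] 4024 (array([ 0.474, -0.317,  0.016]), 0.016, [array([ 474., -318.]), array([ 50.7, 119.8]), np.float64(73.1)])
[ 0.482  -0.2553  0.2232] 0.9024932622481928 31.625
[(0.75, (array([0.482, 0.237, 0.031]), 0.031, [array([482.2, 239. ]), array([57.5, 33.9]), np.float64(78.5)])), (0.59, (array([0.495, 0.307, 0.029]), 0.031, [array([496. , 309.8]), array([56.3, 37.2]), np.float64(78.5)])), (0.46, (array([0.579, 0.219, 0.03 ]), 0.031, [array([579.9, 220. ]), array([56.4, 36.3]), np.float64(79.0)])), (0.7, (array([0.595, 0.283, 0.03 ]), 0.031, [array([595.3, 284.1]), array([45.3, 45.9]), np.float64(48.4)])), (0.59, (array([ 0.407, -0.469,  0.024]), 0.026, [array([ 406.9, -469.8]), array([43.7, 46.5]), np.float64(46.2)]))]
```

View pics/t3.png

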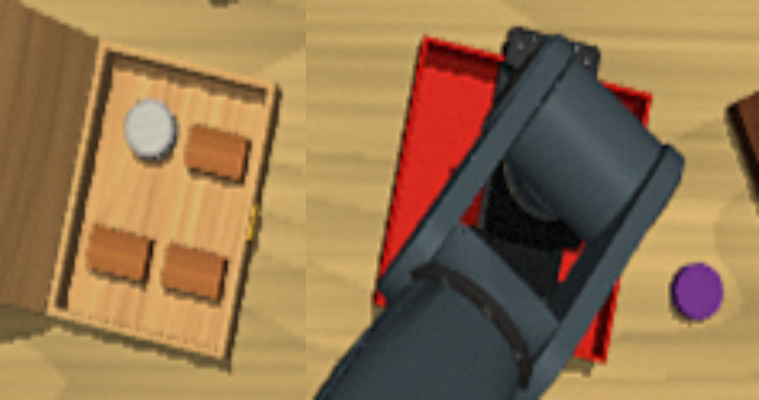

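All four packed things lie separately in the box: tin (150,128), blocks (217,152), (120,253) and (193,270). Now the hinge.

Request:
apply_moves --plan '[-0.16,-0.65,0,0.93,0,-0.6,0,0.93,0,0,0,0.93,0,0,0,0.94,0,0,0,0.93,0,0,-0.7,0.93,0,0,-0.7,0.94,0,0,-0.7,0.93,0,0,-0.7,0.94,0,0,-0.6,0,0,0,0,0]'

```text
time_s: 33.15
position: [0.4729, -0.3176, 0.0509]
tcp_rot: [[-0.957, 0.291, -0.004], [0.291, 0.957, 0.004], [0.005, 0.003, -1.0]]
force: [-0.6, -0.1, 0.1]
opening: 0.898
grasp_force: 0.0
```

Request:
apply_moves --plan '[0,0,-0.4,0,0,0,-0.3,0,0,0,-0.15,0,0,0,0,0]'

```text
time_s: 33.65
position: [0.4741, -0.3192, 0.0104]
tcp_rot: [[-0.957, 0.291, -0.0], [0.291, 0.957, 0.0], [0.0, 0.0, -1.0]]
force: [-0.1, -0.1, -0.2]
opening: 0.898
grasp_force: 0.0
```

Request:
apply_moves --plan '[0,0,0,0,0,0,0,0,0,0,0,0,0,0,0,0,0,0,0.3,0,0,0,0.6,0,0,0,0.6,0,0,0,0.6,0,0,0,0.6,0,0,0,0,0]' --grip 0.6

```text
time_s: 34.9
position: [0.4753, -0.3205, 0.148]
tcp_rot: [[-0.957, 0.291, 0.004], [0.291, 0.957, -0.004], [-0.005, -0.003, -1.0]]
force: [0.1, -0.1, -2.9]
opening: 0.564
grasp_force: 30.0
```

Request:
apply_moves --plan '[0.1,0.5,0,0.1,0.2,0.8,0,0.15,0.2,0.8,0,0.15,0.2,0.8,0,0.15,0.2,0.8,0,0.15,0.2,0.8,0,0.15,0.2,0.8,0,0.1,0.2,0.8,0,0.1,0.15,0.6,0,0,0,0.1,0,0,0,0,0,0]'

```text
time_s: 36.28
position: [0.5556, 0.0208, 0.1444]
tcp_rot: [[-0.994, 0.111, -0.002], [0.111, 0.994, -0.0], [0.002, -0.0, -1.0]]
force: [-0.0, 1.2, -2.8]
opening: 0.564
grasp_force: 30.0
```

```bash
python3 look.py w7 v
```

```text
block_a 0.92 [498.  70.] 1347 (array([0.481, 0.218, 0.031]), 0.032, [array([480.1, 222. ]), array([25.3, 36.3]), np.float64(79.7)])
block_a 0.64 [483. 188.] 2354 (array([0.579, 0.214, 0.032]), 0.032, [array([580.1, 217.4]), array([53.8, 36.2]), np.float64(79.0)])
block_a 0.38 [256. 105.] 10553 (array([0.5  , 0.025, 0.004]), 0.004, [array([530.9,  21.8]), array([123.6, 147.8]), np.float64(83.9)])
```

View pics/w7.png

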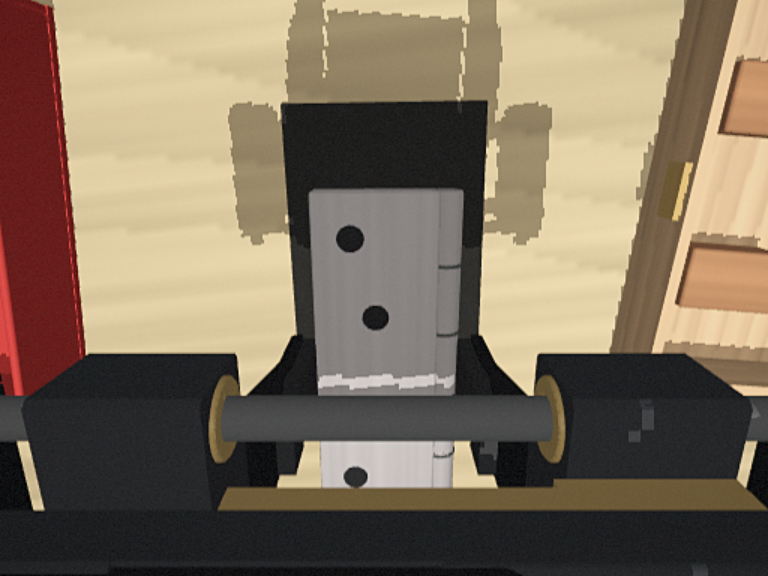

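The hinge hangs level and aligned with the black mat at (385,280), so I can lower it.

Request:
apply_moves --plan '[0,0,-0.6,0,0,0,-0.6,0,0,0,-0.6,0,0,0,-0.4,0,0,0,-0.3,0,0,0,-0.15,0,0,0,0,0]'

```text
time_s: 37.35
position: [0.5566, 0.0205, 0.0128]
tcp_rot: [[-0.994, 0.113, -0.0], [0.113, 0.994, 0.0], [0.0, -0.0, -1.0]]
force: [0.2, 0.3, -2.8]
opening: 0.562
grasp_force: 30.0
```

Request:
apply_moves --plan '[0,0,-0.06,0,0,0,0,0]'

```text
time_s: 37.6
position: [0.5569, 0.0208, 0.0104]
tcp_rot: [[-0.994, 0.112, 0.001], [0.112, 0.994, -0.0], [-0.001, -0.0, -1.0]]
force: [0.2, 0.1, -2.9]
opening: 0.565
grasp_force: 30.0
```

Request:
apply_moves --plan '[0,0,0,0,0,0,0,0,0,0,0,0,0,0,0.4,0,0,0,0.8,0,0,0,1,0,0,0,1,0,0,0,1,0,0,0,1,0,0,0,0,0]' --grip -0.6

```text
time_s: 38.85
position: [0.5593, 0.0204, 0.2748]
tcp_rot: [[-0.994, 0.112, 0.011], [0.112, 0.994, -0.002], [-0.011, -0.001, -1.0]]
force: [0.2, -0.1, -0.1]
opening: 0.799
grasp_force: 0.0
```

```bash
python3 - <<'E'
from h import *
s=bot.read_state();print(np.round(s["position"],3),np.round(s["joint_positions"]))
im,P,T,f,ci=cam("wrist");
for o in bot.outline_of("wrist","hinge")[:2]: print(round(o["p"],2),rect(P,o["mask"]))
im,P,T,f,ci=cam("top")
m=(P[...,2]>.06)&(P[...,2]<.2)&(P[...,1]>.33)&(P[...,1]<.5)&(P[...,0]>.4)&(P[...,0]<.72)
q=P[m];print("lid",rect(P,m)); a=np.radians(79)
b=(q[:,:2]-[.538,.263])@np.array([[np.cos(a),-np.sin(a)],[np.sin(a),np.cos(a)]])
i=np.argsort(q[:,2]);print(np.c_[b,q[:,2]][i[::len(i)//8]].round(3))
E
```

```text
[0.559 0.02  0.275] [ -9.  22.  88.   0.  69. -93.]
0.58 (array([0.554, 0.02 , 0.015]), 0.015, [array([556.5,  19.6]), array([ 50.3, 119.9]), np.float64(83.5)])
lid (array([0.562, 0.393, 0.135]), 0.137, [array([563.2, 393.1]), array([ 84.1, 227.4]), np.float64(80.5)])
[[ 0.099 -0.041  0.06 ]
 [ 0.105  0.095  0.08 ]
 [ 0.115 -0.089  0.1  ]
 [ 0.126  0.014  0.119]
 [ 0.134  0.03   0.137]
 [ 0.142 -0.098  0.155]
 [ 0.149  0.034  0.171]
 [ 0.155  0.013  0.187]
 [ 0.166  0.082  0.2  ]]
```

The hinge is flat on the mat, centred at (.557,.020). Next is the lid: I'll close the fingers, pass over the lid and come down behind it.

Request:
apply_moves --plan '[0,0.7,0.2,-0.1,0.05,0.9,0,-0.1,0.05,0.9,0,-0.1,0.05,0.9,0,-0.1,0.05,0.9,0,-0.1,0.05,0.9,0,0,0.05,0.9,0,0,0.05,0.9,0,0,0.05,0.9,0,0,0,0.9,0,0,0,0.3,0,0,0,0,0,0]' --grip 1

```text
time_s: 40.5
position: [0.5757, 0.4758, 0.2774]
tcp_rot: [[-0.98, 0.197, -0.003], [0.197, 0.98, -0.003], [0.003, -0.003, -1.0]]
force: [-0.0, -0.7, -0.4]
opening: 0.005
grasp_force: 0.0
```

Request:
apply_moves --plan '[0,0,-0.8,0,0,0,-0.9,0,0,0,-0.6,0,0,0,0,0]'

```text
time_s: 41.0
position: [0.5749, 0.4724, 0.1611]
tcp_rot: [[-0.98, 0.2, -0.007], [0.2, 0.98, -0.005], [0.006, -0.007, -1.0]]
force: [-0.4, 0.2, -0.5]
opening: 0.008
grasp_force: 0.0
```

Request:
apply_moves --plan '[-0.08,-0.4,0,0,-0.09,-0.46,0,0,-0.09,-0.46,0,0,-0.09,-0.46,0,0,-0.09,-0.46,0,0,-0.09,-0.46,0,0,-0.09,-0.46,0,0,0,0,0,0]'

```text
time_s: 42.0
position: [0.5466, 0.3162, 0.1671]
tcp_rot: [[-0.98, 0.201, 0.003], [0.201, 0.98, 0.0], [-0.002, 0.001, -1.0]]
force: [-0.2, -0.2, -0.9]
opening: 0.006
grasp_force: 0.0
```

Request:
apply_moves --plan '[-0.1,-0.51,-0.28,0,-0.1,-0.51,-0.28,0,-0.05,-0.26,-0.39,0,-0.05,-0.26,-0.39,0,-0.02,-0.11,-0.42,0,-0.02,-0.11,-0.42,0,0,0,0,0]'

```text
time_s: 42.88
position: [0.5296, 0.2299, 0.056]
tcp_rot: [[-0.98, 0.199, 0.001], [0.199, 0.98, 0.0], [-0.001, 0.0, -1.0]]
force: [0.5, -0.7, -0.1]
opening: 0.002
grasp_force: 0.0
```

Request:
apply_moves --plan '[0,0,-0.06,0,0,0,0,0,0,0,-0.04,0,0,0,0,0]'

```text
time_s: 43.38
position: [0.5299, 0.2302, 0.0547]
tcp_rot: [[-0.98, 0.198, 0.004], [0.198, 0.98, 0.0], [-0.003, 0.001, -1.0]]
force: [-3.8, -1.4, 19.0]
opening: 0.007
grasp_force: 9.3
```

```bash
python3 - <<'E'
from h import *
im,P,T,f,ci=cam("wrist");save("w8.png",im)
a=np.radians(79);q=(P[...,:2]-[.538,.263])@np.array([[np.cos(a),-np.sin(a)],[np.sin(a),np.cos(a)]])
m=(abs(q[...,0])<.08)&(abs(q[...,1])<.1)&(P[...,2]>.02)&(P[...,2]<.075)
A=np.c_[q[m],np.ones(m.sum())];c=np.linalg.lstsq(A,P[m][:,2],rcond=None)[0];print(m.sum(),c)
E
```

```text
68578 [-0.00099326 -0.00287384  0.05497319]
```

View pics/w8.png

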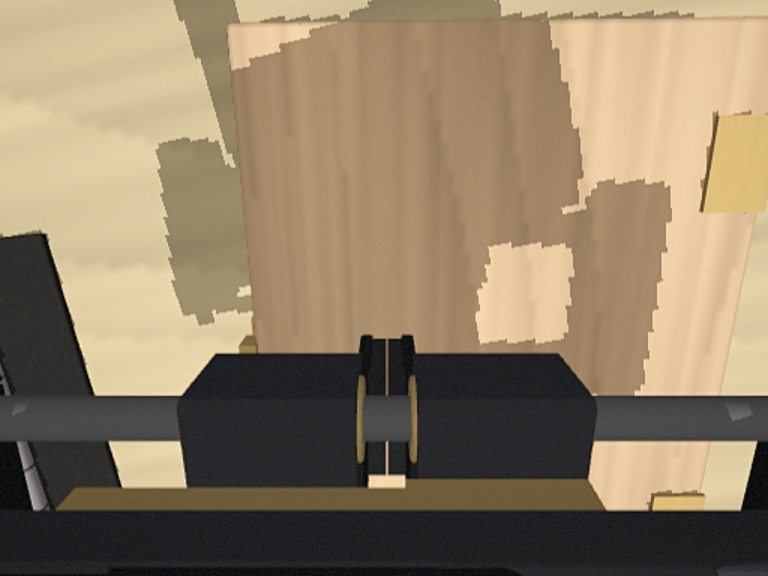

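The lid is flat, with slopes of about 1–3 mrad and its top at z = .055, and 19 N of contact force shows it is seated. I'll retreat and check the whole scene once more.

Request:
apply_moves --plan '[0,0,0.6,0,0,0,1,0,0,0,1,0,0,0,1,0,-0.5,0.3,1,0,-0.5,0.5,0,0,-0.5,0.5,0,0,0,0.5,0,0,0,0.5,0,0,0,0.5,0,0,0,0,0,0,0,0,0,0]'

```text
time_s: 44.92
position: [0.4533, 0.3693, 0.2812]
tcp_rot: [[-0.98, 0.198, 0.0], [0.198, 0.98, -0.001], [-0.0, -0.001, -1.0]]
force: [-0.2, -0.2, -0.9]
opening: 0.005
grasp_force: 0.0
```

```bash
python3 - <<'E'
from h import *
im,P,T,f,ci=cam("top");save("top4.png",im)
m=(abs(P[...,0]-.535)<.1)&(abs(P[...,1]-.26)<.12)&(P[...,2]>.03)&(P[...,2]<.08)
p=P[m];print(m.sum(),np.linalg.lstsq(np.c_[p[:,:2]-[.538,.263],np.ones(len(p))],p[:,2],rcond=None)[0])
for o in bot.outline_of("top","hinge")[:2]: print(round(o["p"],2),rect(P,o["mask"]))
E
```

```text
3436 [0.00398287 0.00789212 0.05373319]
0.7 (array([0.555, 0.021, 0.015]), 0.015, [array([555.6,  21. ]), array([ 50.4, 119.7]), np.float64(83.8)])
0.26 (array([0.538, 0.267, 0.054]), 0.054, [array([539.7, 274.1]), array([190.3, 224.7]), np.float64(79.1)])
```

View pics/top4.png

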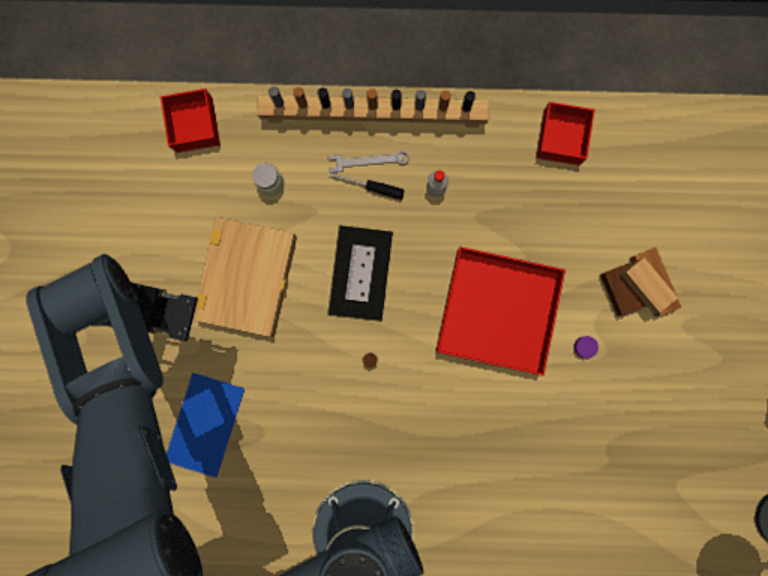

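The bin at (500,310) is empty, the lid at (248,277) is shut, the hinge at (360,273) lies wholly on the black mat, and the bystanders haven't moved.

```bash
python3 -c "
from rig import bot
print(bot.hand_in())"
```

```text
the job is handed in; nothing more can be done
None
```

I packed the three blocks and the one tin from the bin flat in the box, laid the hinge wholly on the black mat, shut the lid and handed the job in at about 45 s; the final top view showed everything else undisturbed, but the hand-in gave no verdict.

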